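# Lay out the pedal kit in its foam pads

## Robot

A 7-joint arm with a two-finger parallel gripper is mounted at the origin on the work surface. World frame = base frame: x ahead of the robot, y to its left, z up, the work surface at z = 0. Lengths are in mm, angles in rad, forces in N, time in s.
With the tool pointing down it reaches from about 350 to 900 mm from the base axis. Payload 19.9 kg.
Tool frame: the origin (TCP) lies at the very end of the fingers, on their centre line; the grasp point (between the pads) lies 19 mm behind it; z points along the fingers, y is the line along which they close (so a half turn about z gives the same grasp; the last joint's range is limited). The gripper opens to 85 mm and grips with 20 to 120 N. Pads are 22 mm wide; open, the fingers measure 114 mm over their backs; the gripper's body (76 mm by 85 mm) begins 54 mm behind the grasp point. The pads swing forward as they close: fully open they stand 13 mm farther back than shut.
Start: joints at [-1.306, 0.417, -0.01, 1.614, 0.005, 1.111, -0.053], TCP at [188.149, 595.988, 231.26] pointing down, gripper open.
Joint ranges: [-2.81, 2.81], [-0.39, 2.02], [-1.27, 1.25], [0.06, 2.57], [-1.19, 4.33], [0.19, 2], [-2.82, 2.82]. Speed limits (rad/s): [1.89, 1.89, 2.39, 2.39, 3.01, 3.01, 3.01].

## Interface

Orientations are given as a unit quaternion [x, y, z, w].
In Python, from workcell import robot gives the robot as it stands.
- The arm moves only by the tool servo_tool, never from a script. Its argument "steps" is a list of rows, each a list of 7 numbers: the shift along the tool's x, y, z in m, then the turn, a rotation vector about the tool's x, y, z in rad, then the opening, from 0 (shut) to 1 (fully open). A call has 1 to 10 rows; each row shifts and turns the commanded pose from where the row before left it, along the tool's axes as they then stand; what a row does not reach is not made up. A row lasts 1/12 s, in which the tool goes at most 41.7 mm and 7.16 degrees, less where a joint would pass 70% of its speed; a pose out of reach is approached as far as the arm can. A call with a gripper value outside its range is refused whole. The fingers move at their own pace and stop on an object; "grip_force" is the grip in N (left out, the last holds). Time passes only in rows, so rows that do not move let the fingers close. It gives the time, the measured TCP pose, the force, the opening and the grip force at its end, in the units of the state.
- robot.get_obs(): the state, without advancing time (a new reading comes with each control period).
- robot.camera(name): name is "side" or "top" or "wrist"; returns a dict with "color" (480x640x3 uint8, red, green, blue), "z_map" (480x640 float32, mm along the optical axis (not along the pixel's ray), 0 where there is no reading), "fx", "fy", "cx", "cy" (pixels), "eye" and "attitude" of the camera in the world. Camera axes: x right, y up, looking along -z (the intrinsics and any distortion apply to the point x, -y, -z); pixel columns grow to the right and rows downward; lengths in mm; the calibration is good to about 2 mm. The wrist camera is an equidistant fisheye: a pixel r from the principal point sees the ray r / f radians off the axis. A picture is of the moment at which its call begins.
- robot.job_done(): hands the job in; it is judged then, once.
The state is a dict: "clock": time; "joint_positions": joint angles; "dq": joint speeds; "joint_efforts": joint torques, N m; "tcp_pos": TCP position; "orientation": TCP orientation; "ft_force": force on the tool from outside, world axes, zero at the start; "ft_torque": the same for the moment, N m; "finger_gap": finger opening in mm; "grip_force": force on a finger pad.
Only numpy, scipy, OpenCV 4.12 (cv2) and the standard library are available. Lean on these libraries where they do the work, as an engineer would, in place of code of your own. Each camera call takes 0.05 s, during which the arm holds its last target. There are 200 camera calls.

## Task

Lay out the kit for the next effects-pedal build: put the long aluminium box, the square aluminium box, the reel of solder and the control knob each upright into the foam pad whose cut-out has its shape and size, flat on the floor of the cut-out. Leave the little glass jar where it stands.

Things in the scene. Friction and masses are not known exactly. Their poses are not given: they have to be found in the camera images.
- long_box: Long closed aluminium enclosure, 92 (x) by 38 (y) by 31 mm high, about 0.12 kg, loose, lying flat with its screwed lid up. Origin: centre of its underside; x along its length, z up.
- square_box: Square closed aluminium enclosure, 50 by 50 by 31 mm high, about 0.1 kg, loose, lid up. Origin: centre of its underside; x and y square to its sides, z up.
- reel: Reel of solder standing on its end: two black round flanges 50 mm in diameter and 4 mm thick, silvery core 40 mm in diameter between them, 40 mm high in all, about 0.12 kg, loose. Origin: centre of its underside; z up along its axis.
- knob: Round aluminium control knob with a black pointer line on top, 34 mm in diameter, 24 mm high, about 0.05 kg, loose, standing on its flat base. Origin: centre of its underside; z up along its axis, x along the pointer.
- pad_long: For the long box: black foam pad with a pale grey lower layer showing as the floor of its cut-out, 10 mm thick, fixed to the table, 126 (x) by 72 (y) mm, with an oblong cut-out 108 (x) by 54 (y) mm in its middle. The floor of the cut-out is 4 mm above the table, its rim 10 mm. Origin: centre of the pad's underside (z = 0 on the table); x along its length.
- pad_square: For the square box: black foam pad with a pale grey lower layer showing as the floor of its cut-out, 10 mm thick, fixed to the table, 84 by 84 mm, with a square cut-out 66 by 66 mm in its middle. The floor of the cut-out is 4 mm above the table, its rim 10 mm. Origin: centre of the pad's underside (z = 0 on the table); x and y square to its sides.
- pad_big_round: For the reel: black foam pad with a pale grey lower layer showing as the floor of its cut-out, 10 mm thick, fixed to the table, 84 by 84 mm, with a round cut-out 66 mm in diameter in its middle. The floor of the cut-out is 4 mm above the table, its rim 10 mm. Origin: centre of the pad's underside (z = 0 on the table); x and y square to its sides.
- pad_small_round: For the knob: black foam pad with a pale grey lower layer showing as the floor of its cut-out, 10 mm thick, fixed to the table, 68 by 68 mm, with a round cut-out 50 mm in diameter in its middle. The floor of the cut-out is 4 mm above the table, its rim 10 mm. Origin: centre of the pad's underside (z = 0 on the table); x and y square to its sides.
- jar: Bystander: small amber glass jar with a brass cap, 38 mm in diameter, 50 mm high, loose, standing among the things. Origin: centre of its underside. Not to be moved. Other small loose bystanders not listed here (screwdriver, ring of tape, capacitor, pliers) lie about as well, all lower than 35 mm.

How it is judged (in metres and radians):
At the end, for the whole second after the job is handed in: Each of the four things is upright (within 0.08 rad) and at rest on the floor of its own pad's cut-out (underside less than 7 mm above the table, centre within 13 mm of the pad's centre), the long box lying along its pad within 0.25 rad, either way round (horizontal distance between long_box and pad_long below 0.013 m and z of long_box in the frame of pad_long below 0.007 m and angle between each of long_box, square_box, reel, knob's own z axis and vertical below 0.08 rad and linear speed of each of long_box, square_box, reel, knob below 0.02 m/s and horizontal distance between square_box and pad_square below 0.013 m and z of square_box in the frame of pad_square below 0.007 m and horizontal distance between reel and pad_big_round below 0.013 m and z of reel in the frame of pad_big_round below 0.007 m and horizontal distance between knob and pad_small_round below 0.013 m and z of knob in the frame of pad_small_round below 0.007 m and angle between the x axis of long_box and the x axis of pad_long, either way round below 0.25 rad); the robot touches nothing.
It fails at once if the glass jar is pushed aside (30 mm) or knocked over (distance of jar from where it was at the start of the episode above 0.03 m or angle between jar's own z axis and vertical above 0.5 rad).
It also fails if it takes over 99 s, if anything falls off the work surface, if the arm or the gripper's body presses on something with over 40 N, if the wrist force passes 120 N, or if a joint passes its speed limit or range.

## Working session

There is one attempt and no reset: what is moved stays moved. The work goes in short steps, Python scripts to look and compute and a tool call to move; the robot and the scene stay as the last step left them, time stands still between calls to the robot, and variables do not carry over. Pictures are saved under pics/ and viewed, at most 14 in all, crops included, and the job is handed in when it is done.

Besides the shell and the picture viewer there is one more tool, called after ">>>" as a command line: name --pt "numbers of a row" for each row, then --argument value for the rest. servo_tool: Moves the arm, as the interface text tells. Its arguments: {"type":"object","properties":{"steps":{"type":"array","items":{"type":"array","items":{"type":"number"}}},"grip_force":{"type":"number"}},"required":["steps"]}

```bash
mkdir -p pics; ls; python3 - <<'E'
from workcell import robot
import cv2,pickle
o=robot.get_obs();print(o)
d={}
for n in("top","side"):
    c=robot.camera(n);d[n]=c
    print(n,{k:c[k] for k in c if k not in("color","z_map")})
    cv2.imwrite(f"pics/{n}0.png",c["color"][:,:,::-1])
pickle.dump(d,open("d0.pkl","wb"))
E
```

```text
pics
{'clock': 0.0, 'joint_positions': array([-1.30648696,  0.41798283, -0.0103186 ,  1.61417351,  0.00470022,
        1.11074386, -0.05298086]), 'dq': array([-0.00034035,  0.00132796,  0.00273015,  0.00153357, -0.00056348,
        0.00120189,  0.00133306]), 'joint_efforts': array([ 1.40085787e-03, -8.64432836e+01,  6.79558609e-01, -4.34892869e+01,
        1.91911025e-02,  7.37897702e-03, -1.64904105e-05]), 'tcp_pos': array([188.058679  , 595.65580447, 230.65496379]), 'orientation': array([ 1.52288906e-01,  9.88335812e-01, -6.39539990e-04, -5.38499020e-05]), 'ft_force': array([-0.3544608 ,  0.01674187,  0.74054747]), 'ft_torque': array([ 0.00250317,  0.00288822, -0.04121242]), 'grip_force': 0.0, 'finger_gap': 85.31848075380181}
top {'fx': 611.3957473786076, 'fy': 611.3957473786076, 'cx': 322.91706171346976, 'cy': 247.19800388344703, 'eye': array([ 419.09543639,   -4.25729117, 1345.14050634]), 'attitude': array([-0.03380483,  0.02431745,  0.71363344, -0.69928049])}
side {'fx': 446.11675496065914, 'fy': 446.11675496065914, 'cx': 323.66096154818706, 'cy': 241.16797676119708, 'eye': array([ 477.83188873, -713.06987847,  517.09272468]), 'attitude': array([ 0.47756627, -0.01297628, -0.0303207 ,  0.8779765 ])}
```

View pics/top0.png

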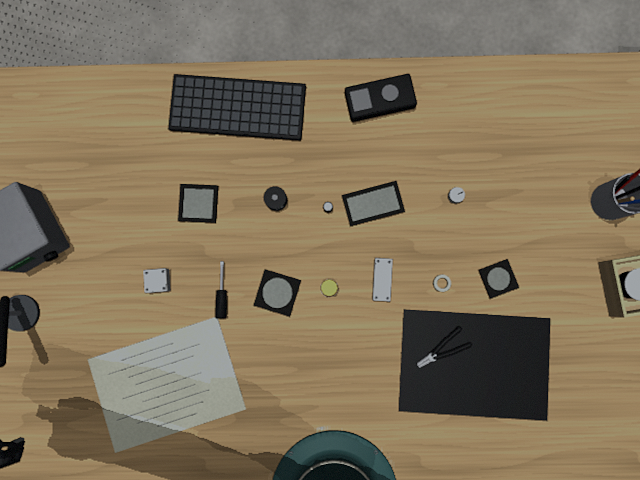

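View pics/side0.png

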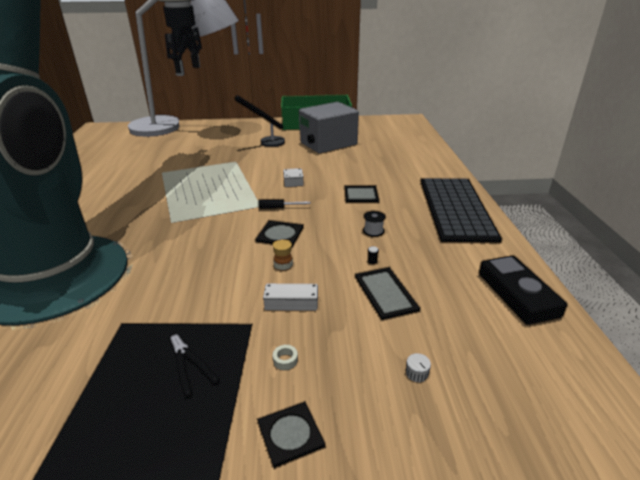

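The top view shows all four things and pads clear of the arm: square pad (198,204), reel (275,198), capacitor (328,207), long pad (374,203), knob (457,195), square box (156,281), screwdriver (221,290), big round pad (278,292), jar (329,288), long box (383,280), tape (442,283) and small round pad (498,278). The side view agrees with this.

```bash
cat > h.py <<'E'
import numpy as np,cv2
from scipy.spatial.transform import Rotation as R
def rays(c,uv):
    uv=np.asarray(uv,float).reshape(-1,2)
    d=np.c_[(uv[:,0]-c["cx"])/c["fx"],-(uv[:,1]-c["cy"])/c["fy"],-np.ones(len(uv))]
    return R.from_quat(c["attitude"]).apply(d)
def plane(c,uv,z):
    d=rays(c,uv); return c["eye"]+d*((z-c["eye"][2])/d[:,2])[:,None]
def cloud(c):
    v,u=np.mgrid[:480,:640]
    return (c["eye"]+rays(c,np.c_[u.ravel(),v.ravel()])*c["z_map"].reshape(-1,1)).reshape(480,640,3)
E
python3 - <<'E'
import pickle;from h import *
c=pickle.load(open("d0.pkl","rb"))["top"]
P=cloud(c); hsv=cv2.cvtColor(c["color"],cv2.COLOR_RGB2HSV)
print("table z",np.median(P[230:250,150:500,2]),np.std(P[230:250,150:500,2]))
neut=((hsv[...,1]<70)|(hsv[...,2]<45)).astype(np.uint8)
it=dict(pad_square=(198,204,10),reel=(275,198,40),cap=(328,207,20),pad_long=(374,203,10),knob=(457,195,24),square_box=(156,281,31),driver=(221,290,20),pad_big=(278,292,10),jar=(329,288,50),long_box=(383,280,31),tape=(442,283,12),pad_small=(498,278,10))
for n,(u,v,h) in it.items():
    r=36
    out=[]
    for k,m in (("rgb",neut),("z",(P[...,2]>(h*.7)).astype(np.uint8))):
        s=np.zeros_like(m);s[v-r:v+r,u-r:u+r]=m[v-r:v+r,u-r:u+r]
        cs,_=cv2.findContours(s,cv2.RETR_EXTERNAL,cv2.CHAIN_APPROX_NONE)
        cs=[x for x in cs if cv2.pointPolygonTest(x,(u,v),True)>-8 and len(x)>8]
        if not cs: out.append((k,None));continue
        x=max(cs,key=cv2.contourArea)
        w=plane(c,x.reshape(-1,2),h)[:,:2].astype(np.float32)
        (cx,cy),wh,a=cv2.minAreaRect(w); out.append((k,round(cx,1),round(cy,1),np.round(wh,0),round(a,1)))
    print(n,*out, "zmed",round(float(np.median(P[v-3:v+4,u-3:u+4,2])),1))
E
```

```text
table z 0.0007454999841911558 81.87379598758372
pad_square ('rgb', 633.3, 287.1, array([84., 83.]), 86.4) ('z', 634.1, 289.2, array([89., 86.]), 85.7) zmed 3.1
reel ('rgb', 636.1, 113.0, array([52., 47.]), 43.8) ('z', 636.7, 115.7, array([48., 47.]), 43.8) zmed 40.3
cap ('rgb', 616.5, 0.7, array([20., 22.]), 88.8) ('z', 616.5, 0.7, array([20., 22.]), 88.9) zmed 29.9
pad_long ('rgb', 624.6, -99.3, array([ 71., 124.]), 13.5) ('z', 624.5, -98.5, array([ 72., 126.]), 13.8) zmed 4.4
knob ('rgb', 636.2, -279.5, array([35., 35.]), 87.9) ('z', 637.2, -279.6, array([32., 33.]), 42.9) zmed 24.8
square_box ('rgb', 464.0, 373.0, array([52., 57.]), 4.0) ('z', 463.8, 375.2, array([52., 53.]), 5.5) zmed 30.9
driver ('rgb', 421.0, 242.3, array([ 65., 157.]), 62.9) ('z', 440.2, 237.3, array([ 26., 121.]), 89.6) zmed 19.4
pad_big ('rgb', 432.5, 114.8, array([82., 82.]), 71.9) ('z', 431.7, 115.5, array([86., 84.]), 71.8) zmed 5.1
jar ('rgb', None) ('z', 440.3, 2.0, array([32., 32.]), 88.9) zmed 49.1
long_box ('rgb', 456.2, -113.6, array([39., 92.]), 85.6) ('z', 455.5, -112.6, array([38., 92.]), 85.3) zmed 31.4
tape ('rgb', 446.3, -243.9, array([38., 37.]), 43.4) ('z', 445.8, -243.4, array([37., 35.]), 88.8) zmed -0.2
pad_small ('rgb', 453.5, -366.8, array([66., 67.]), 19.6) ('z', 453.3, -367.6, array([69., 71.]), 20.4) zmed 4.0
```

```bash
cat > go.py <<'E'
import sys,numpy as np
from scipy.spatial.transform import Rotation as R
from workcell import robot
# usage: go.py x y z phi_deg(tool y dir, mod 180)  -> turn first, then shift in turned axes
x,y,z,phi=map(float,sys.argv[1:])
o=robot.get_obs();M=R.from_quat(o["orientation"]);T=M.as_matrix()
cur=np.degrees(np.arctan2(T[1,1],T[0,1]))
d=(phi-cur+90)%180-90
Mn=R.from_euler("z",d,degrees=True)*M
s=Mn.inv().apply(np.array([x,y,z])-o["tcp_pos"])/1000
print("cur phi",cur.round(1),"turn about tool z rad",-np.radians(d).round(3),"shift m",s.round(4),"q7",o["joint_positions"][6].round(2),"t",o["clock"], "tilt",np.degrees(np.arccos(-T[2,2])).round(2))
E
python3 go.py 464 375 120 95
```

```text
cur phi 72.5 turn about tool z rad -0.393 shift m [-0.2557 -0.2438  0.111 ] q7 -0.05 t 0.1 tilt 0.06
```

>>> servo_tool --pt "0 0 0 0 0 -0.098 1" --pt "0 0 0 0 0 -0.098 1" --pt "0 0 0 0 0 -0.098 1" --pt "0 0 0 0 0 -0.098 1" --pt "-0.025 -0.024 0.011 0 0 0 1" --pt "-0.025 -0.024 0.011 0 0 0 1" --pt "-0.025 -0.024 0.011 0 0 0 1" --pt "-0.025 -0.024 0.011 0 0 0 1" --pt "-0.025 -0.024 0.011 0 0 0 1" --pt "-0.025 -0.024 0.011 0 0 0 1"

```text
clock: 0.93
tcp_pos: [351.0, 464.0, 164.6]
orientation: [-0.043, 0.999, -0.0, -0.0]
ft_force: [0.8, 1.5, -0.3]
finger_gap: 85.6
grip_force: 0.0
```

>>> servo_tool --pt "-0.025 -0.024 0.011 0 0 0 1" --pt "-0.025 -0.024 0.011 0 0 0 1" --pt "-0.025 -0.024 0.011 0 0 0 1" --pt "-0.025 -0.024 0.011 0 0 0 1" --pt "0 0 0 0 0 0 1"

```text
clock: 1.35
tcp_pos: [462.6, 371.9, 119.1]
orientation: [-0.039, 0.999, -0.002, -0.0]
ft_force: [-0.3, -1.3, 0.5]
finger_gap: 85.6
grip_force: 0.0
```

```bash
python3 go.py 464 375 12 95; python3 - <<'E'
from workcell import robot
import cv2
c=robot.camera("wrist");cv2.imwrite("pics/w1.png",c["color"][:,:,::-1]);print({k:c[k] for k in c if k not in("color","z_map")})
E
```

```text
cur phi 94.5 turn about tool z rad -0.009 shift m [-0.0017  0.0034  0.1071] q7 0.93 t 1.35 tilt 0.25
{'fx': 371.64829954431775, 'fy': 371.64829954431775, 'cx': 315.7799133699866, 'cy': 242.4179106588325, 'eye': array([382.56851786, 366.22624406, 261.10699576]), 'attitude': array([-0.11005274, -0.11611158,  0.72520012,  0.66969492])}
```

View pics/w1.png

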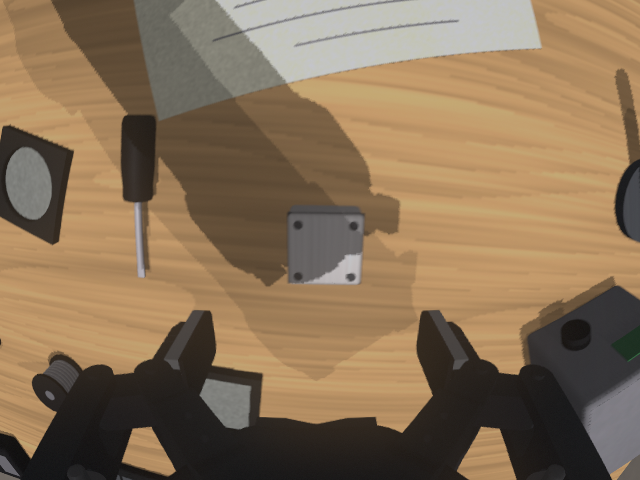

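The wrist view shows the box lid at (288..362, 212..284), roughly between the fingers (mid u≈316). I'll locate it by casting a ray.

```bash
cat >> h.py <<'E'
def fplane(c,uv,z):
    uv=np.asarray(uv,float).reshape(-1,2)-[c["cx"],c["cy"]]; r=np.hypot(*uv.T); th=r/c["fx"]
    k=np.where(r>1e-9,np.sin(th)/np.maximum(r,1e-9),0)
    d=R.from_quat(c["attitude"]).apply(np.c_[uv[:,0]*k,-uv[:,1]*k,-np.cos(th)])
    return c["eye"]+d*((z-c["eye"][2])/d[:,2])[:,None]
E
python3 - <<'E'
from h import *
from workcell import robot
c=robot.camera("wrist")
print(fplane(c,[(288,212),(363,212),(362,285),(289,283),(325.5,248)],31).round(1))
E
```

```text
[[437.8 354.9  31. ]
 [433.8 402.9  31. ]
 [485.  408.5  31. ]
 [487.5 358.4  31. ]
 [460.2 381.   31. ]]
```

>>> servo_tool --pt "0 0.006 0.028 0 0 0 1" --pt "0 0 0.028 0 0 0 1" --pt "0 0 0.028 0 0 0 1" --pt "0 0 0 0 0 0 1" --pt "0 0 0 0 0 0 1"

```text
clock: 1.87
tcp_pos: [456.1, 384.7, 36.9]
orientation: [-0.044, 0.999, -0.001, -0.001]
ft_force: [0.3, 0.7, 0.4]
finger_gap: 85.2
grip_force: 0.0
```

```bash
python3 go.py 462 378 7 95; python3 - <<'E'
from h import *
from workcell import robot
c=robot.camera("wrist");cv2.imwrite("pics/w2.png",c["color"][:,:,::-1])
c=robot.camera("side");cv2.imwrite("pics/s2.png",cv2.resize(c["color"][120:270,210:410,::-1],(800,600),interpolation=cv2.INTER_CUBIC))
E
```

```text
cur phi 95.0 turn about tool z rad 0.0 shift m [-0.0053 -0.0072  0.0299] q7 0.91 t 1.8667 tilt 0.13
```

View pics/w2.png

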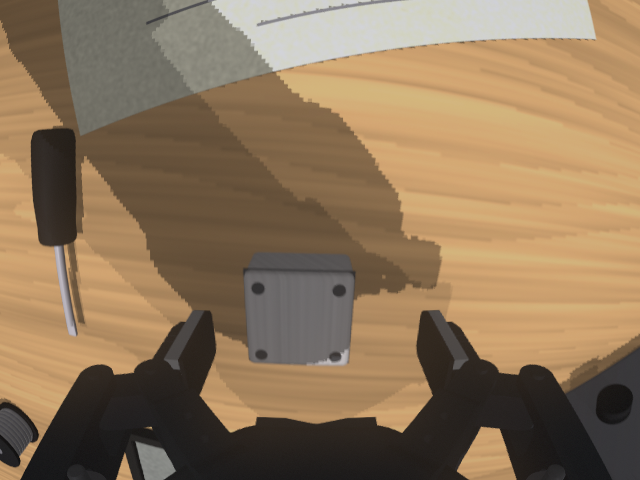

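The lid corners are now at (246,270), (354,271), (348,362) and (250,364). The fingers' middle is at u≈316, so the tool sits about 8 mm off in y.

```bash
python3 - <<'E'
from h import *
from workcell import robot
c=robot.camera("wrist")
p=fplane(c,[(246,270),(354,271),(348,362),(250,364)],31);print(p.round(1),p.mean(0));print(robot.get_obs()["tcp_pos"])
E
```

```text
[[443.  353.2  31. ]
 [439.2 400.7  31. ]
 [488.6 404.2  31. ]
 [494.7 355.4  31. ]] [466.39186577 378.3758834   31.        ]
[457.84747398 385.38602926  39.23280767]
```

>>> servo_tool --pt "-0.007 -0.008 0 0 0 0 1" --pt "0 0 0.016 0 0 0 1" --pt "0 0 0.015 0 0 0 1" --pt "0 0 0 0 0 0 1" --pt "0 0 0 0 0 0 1" --pt "0 0 0 0 0 0 0" --pt "0 0 0 0 0 0 0" --pt "0 0 0 0 0 0 0" --pt "0 0 0 0 0 0 0" --pt "0 0 0 0 0 0 0" --grip_force 50

```text
clock: 2.85
tcp_pos: [465.5, 377.3, 7.4]
orientation: [-0.043, 0.999, 0.0, 0.001]
ft_force: [-2.5, -2.1, 11.1]
finger_gap: 49.3
grip_force: 50.9
```

>>> servo_tool --pt "0 0 0 0 0 0 0" --pt "0 0 0 0 0 0 0" --pt "0 0 0 0 0 0 0" --pt "0 0 0 0 0 0 0"

```text
clock: 3.18
tcp_pos: [465.5, 377.3, 7.4]
orientation: [-0.043, 0.999, 0.0, 0.001]
ft_force: [-2.3, -3.1, 11.3]
finger_gap: 49.2
grip_force: 50.9
```

>>> servo_tool --pt "0 0 -0.02 0 0 0 0" --pt "0 0 -0.03 0 0 0 0" --pt "0 0 -0.03 0 0 0 0" --pt "0 0 -0.02 0 0 0 0" --pt "0 0 0 0 0 0.08 0" --pt "0 0 0 0 0 0.08 0" --pt "0 0 0 0 0 0 0" --pt "0 0 0 0 0 0 0" --pt "0 0 0 0 0 0 0" --pt "0 0 0 0 0 0 0"

```text
clock: 4.02
tcp_pos: [464.9, 376.9, 106.1]
orientation: [0.036, 0.999, -0.0, -0.0]
ft_force: [-0.2, 1.0, -1.8]
finger_gap: 49.8
grip_force: 52.9
```

```bash
python3 go.py 633.5 288 107 86
```

```text
cur phi 85.9 turn about tool z rad -0.002 shift m [-0.1744 -0.077  -0.0009] q7 0.79 t 4.0167 tilt 0.02
```

Moving over the pad, stopping about 60 mm above to check with the wrist camera.

>>> servo_tool --pt "-0.029 -0.0128 0 0 0 0 0" --pt "-0.029 -0.0128 0 0 0 0 0" --pt "-0.029 -0.0128 0 0 0 0 0" --pt "-0.029 -0.0128 0 0 0 0 0" --pt "-0.029 -0.0128 0 0 0 0 0" --pt "-0.029 -0.0128 0 0 0 0 0" --pt "0 0 0.02 0 0 0 0" --pt "0 0 0.02 0 0 0 0" --pt "0 0 0 0 0 0 0" --pt "0 0 0 0 0 0 0"

```text
clock: 4.85
tcp_pos: [632.2, 287.4, 65.4]
orientation: [0.036, 0.999, -0.001, -0.001]
ft_force: [1.0, 1.1, -0.7]
finger_gap: 48.8
grip_force: 52.9
```

>>> servo_tool --pt "0 0 0 0 0 0 0" --pt "0 0 0 0 0 0 0"

```text
clock: 5.02
tcp_pos: [633.3, 288.2, 67.7]
orientation: [0.037, 0.999, 0.0, 0.001]
ft_force: [-0.4, -0.8, 0.2]
finger_gap: 48.9
grip_force: 52.9
```

```bash
python3 go.py 633.5 288 12 86;python3 - <<'E'
from h import *
from workcell import robot
c=robot.camera("wrist");cv2.imwrite("pics/w3.png",c["color"][:,:,::-1])
E
```

```text
cur phi 85.8 turn about tool z rad -0.003 shift m [-0.0001 -0.0002  0.0557] q7 1.07 t 5.0167 tilt 0.1
```

View pics/w3.png

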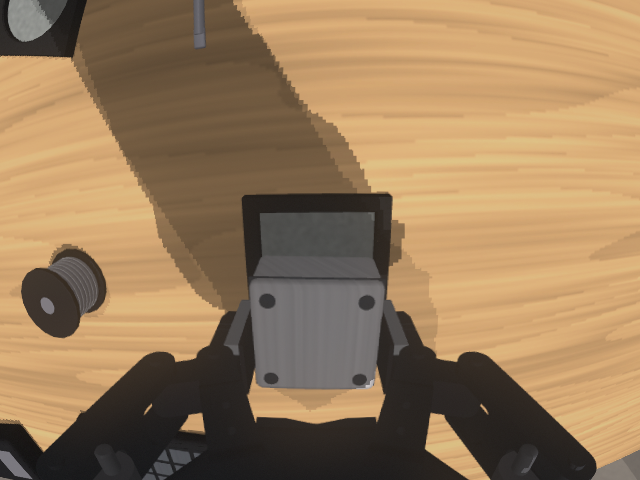

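The box hangs square over the pad. The pad's near corners are at (243,195) and (391,193), and I'll check them by ray.

```bash
python3 - <<'E'
from h import *
from workcell import robot
c=robot.camera("wrist")
p=fplane(c,[(243,196),(391,194)],10);print(p.round(1))
d=p[1]-p[0];m=p.mean(0);n=np.array([d[1],-d[0]])/np.hypot(d[0],d[1]);n*=np.sign(n[0]);print(np.hypot(d[0],d[1]),"centre",m[:2]+42*n, "ang",np.degrees(np.arctan2(d[1],d[0])))
E
```

```text
[[589.8 251.2  10. ]
 [594.6 332.9  10. ]]
81.87298454523395 centre [634.1369753  289.56211866] ang 86.636360245002
```

>>> servo_tool --pt "0 0.001 0.02 0 0 0 0" --pt "0 0 0.02 0 0 0 0" --pt "0 0 0.01 0 0 0 0" --pt "0 0 0.006 0 0 0 0" --pt "0 0 0 0 0 0 0" --pt "0 0 0 0 0 0 0" --pt "0 0 0 0 0 0 0"

```text
clock: 5.7
tcp_pos: [633.3, 288.7, 11.0]
orientation: [0.037, 0.999, 0.0, 0.0]
ft_force: [-1.4, -0.3, -1.5]
finger_gap: 49.1
grip_force: 54.0
```

>>> servo_tool --pt "0 0 0 0 0 0 0.8" --pt "0 0 0 0 0 0 0.8" --pt "0 0 0 0 0 0 0.8" --pt "0 0 0 0 0 0 0.8" --pt "0 0 0 0 0 0 0.8" --pt "0 0 -0.02 0 0 0 1" --pt "0 0 -0.03 0 0 0 1" --pt "0 0 -0.03 0 0 0 1" --pt "0 0 -0.03 0 0 0 1" --pt "0 0 0 0 0 0 1"

```text
clock: 6.53
tcp_pos: [635.5, 289.7, 126.8]
orientation: [0.037, 0.999, 0.002, 0.004]
ft_force: [0.6, 0.2, 2.0]
finger_gap: 85.3
grip_force: 0.0
```

>>> servo_tool --pt "0 0 0 0 0 0 1" --pt "0 0 0 0 0 0 1" --pt "0 0 0 0 0 0 1"

```text
clock: 6.78
tcp_pos: [632.4, 288.3, 119.1]
orientation: [0.037, 0.999, -0.0, -0.001]
ft_force: [-0.4, -0.1, -0.1]
finger_gap: 85.5
grip_force: 0.0
```

```bash
python3 go.py 636.5 114 112 0;python3 - <<'E'
from h import *
from workcell import robot
c=robot.camera("wrist");cv2.imwrite("pics/w4.png",c["color"][:,:,::-1])
E
```

```text
cur phi 85.8 turn about tool z rad 1.497 shift m [-0.1744  0.0041  0.0069] q7 1.07 t 6.7833 tilt 0.1
```

View pics/w4.png

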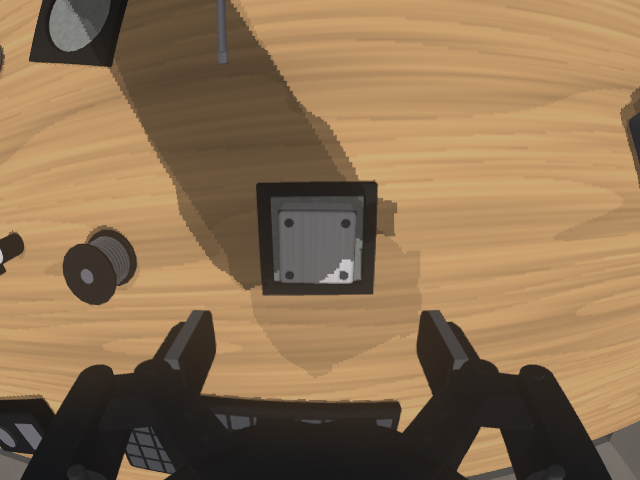

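The wrist view shows the square box seated inside its cut-out, with the lid at (278..357, 207..284) and margin all round. Next is the reel.

>>> servo_tool --pt "-0.0027 -0.029 0 0 0 0 1" --pt "-0.0027 -0.029 0 0 0 0 1" --pt "-0.0027 -0.029 0 0 0 0 1" --pt "-0.0027 -0.029 0 0 0 0 1" --pt "-0.0027 -0.029 0 0 0 0 1" --pt "-0.0027 -0.029 0 0 0 0 1" --pt "0 0 0.02 0 0 0 1" --pt "0 0 0.02 0 0 0 1" --pt "0 0 0 0 0 0 1" --pt "0 0 0 0 0 0 1"

```text
clock: 7.67
tcp_pos: [635.5, 113.9, 79.2]
orientation: [0.037, 0.999, -0.0, -0.001]
ft_force: [-0.1, -0.6, 0.8]
finger_gap: 85.5
grip_force: 0.0
```

>>> servo_tool --pt "0 0 0 0 0 0 1" --pt "0 0 0 0 0 0 1" --pt "0 0 0 0 0 0 1"

```text
clock: 7.92
tcp_pos: [636.8, 114.2, 81.3]
orientation: [0.037, 0.999, 0.0, 0.001]
ft_force: [-0.0, 0.6, 0.2]
finger_gap: 85.4
grip_force: 0.0
```

```bash
python3 go.py 636.5 114 15 86;python3 - <<'E'
from h import *
from workcell import robot
c=robot.camera("wrist");cv2.imwrite("pics/w5.png",c["color"][:,:,::-1])
E
```

```text
cur phi 85.8 turn about tool z rad -0.004 shift m [ 0.0003 -0.0002  0.0663] q7 1.33 t 7.9167 tilt 0.08
```

View pics/w5.png

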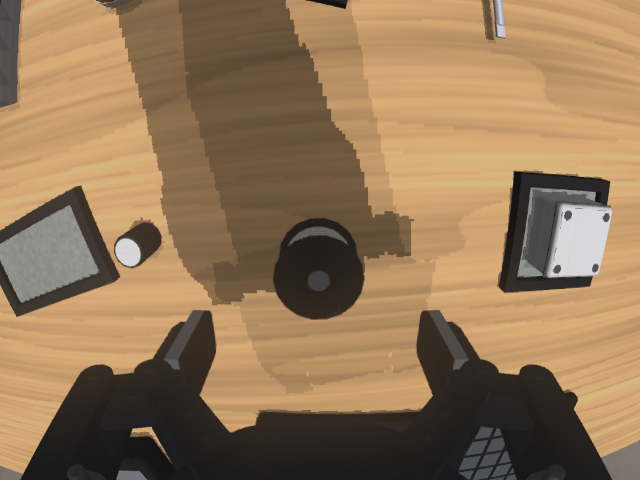

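The reel's top flange is centred at about (319,275), with its hub at (319,281), and it's midway between the fingers.

```bash
python3 - <<'E'
from h import *
from workcell import robot
c=robot.camera("wrist")
print(fplane(c,[(319,281),(274,275),(364,275),(319,319)],40).round(1))
E
```

```text
[[639.6 115.9  40. ]
 [634.4  92.   40. ]
 [637.9 140.4  40. ]
 [663.3 114.2  40. ]]
```

>>> servo_tool --pt "-0.002 0.001 0.025 0 0 0 1" --pt "0 0 0.025 0 0 0 1" --pt "0 0 0.016 0 0 0 1" --pt "0 0 0 0 0 0 1" --pt "0 0 0 0 0 0 1" --pt "0 0 0 0 0 0 0" --pt "0 0 0 0 0 0 0" --pt "0 0 0 0 0 0 0" --pt "0 0 0 0 0 0 0" --pt "0 0 0 0 0 0 0"

```text
clock: 8.85
tcp_pos: [639.1, 114.9, 15.9]
orientation: [0.037, 0.999, 0.0, 0.001]
ft_force: [-3.4, -0.8, 12.0]
finger_gap: 47.7
grip_force: 49.3
```

>>> servo_tool --pt "0 0 0 0 0 0 0" --pt "0 0 0 0 0 0 0" --pt "0 0 0 0 0 0 0" --pt "0 0 -0.02 0 0 0 0" --pt "0 0 -0.03 0 0 0 0" --pt "0 0 -0.03 0 0 0 0" --pt "0 0 -0.025 0 0 0 0" --pt "0 0 0 0 0 0 0" --pt "0 0 0 0 0 0 0" --pt "0 0 0 0 0 0 0"

```text
clock: 9.68
tcp_pos: [638.0, 114.7, 119.0]
orientation: [0.037, 0.999, -0.0, -0.0]
ft_force: [-0.3, -0.1, -1.9]
finger_gap: 47.4
grip_force: 51.7
```

```bash
python3 go.py 432.5 115.5 75 86
```

```text
cur phi 85.8 turn about tool z rad -0.004 shift m [ 0.205  -0.0135  0.0441] q7 1.32 t 9.6833 tilt 0.02
```

>>> servo_tool --pt "0.034 -0.0022 0 0 0 0 0" --pt "0.034 -0.0022 0 0 0 0 0" --pt "0.034 -0.0022 0 0 0 0 0" --pt "0.034 -0.0022 0 0 0 0 0" --pt "0.034 -0.0022 0 0 0 0 0" --pt "0.034 -0.0022 0 0 0 0 0" --pt "0 0 0.02 0 0 0 0" --pt "0 0 0.02 0 0 0 0" --pt "0 0 0 0 0 0 0" --pt "0 0 0 0 0 0 0"

```text
clock: 10.52
tcp_pos: [433.1, 116.2, 78.5]
orientation: [0.037, 0.999, -0.001, -0.001]
ft_force: [0.8, -0.2, -1.7]
finger_gap: 47.3
grip_force: 51.9
```

>>> servo_tool --pt "0 0 0 0 0 0 0" --pt "0 0 0 0 0 0 0" --pt "0 0 0 0 0 0 0"

```text
clock: 10.77
tcp_pos: [434.4, 116.7, 79.9]
orientation: [0.037, 0.999, 0.0, 0.0]
ft_force: [0.2, 0.3, -1.0]
finger_gap: 47.6
grip_force: 51.9
```

```bash
python3 go.py 432.5 115.5 19 86;python3 - <<'E'
from h import *
from workcell import robot
c=robot.camera("wrist");cv2.imwrite("pics/w6.png",c["color"][:,:,::-1])
E
```

```text
cur phi 85.8 turn about tool z rad -0.004 shift m [ 0.0019 -0.0013  0.0609] q7 1.2 t 10.7667 tilt 0.05
```

View pics/w6.png

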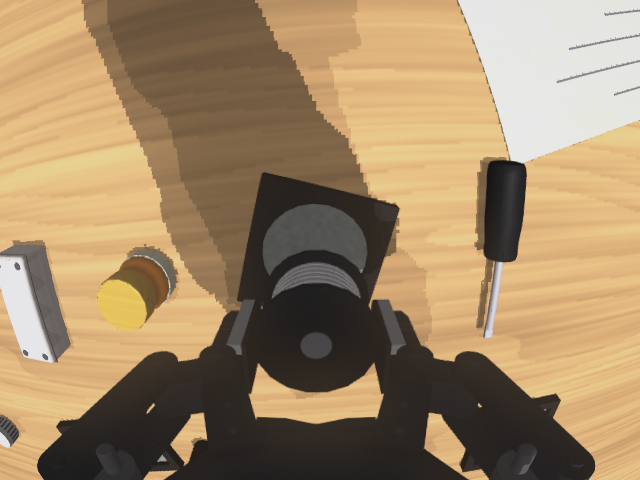

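The reel hangs upright. The near rim of the cut-out runs through (316,204), (263,245) and (367,243).

```bash
python3 - <<'E'
from h import *
from workcell import robot
c=robot.camera("wrist")
p=fplane(c,[(316,204),(280,216),(352,216),(263,246),(367,244)],10)[:,:2];print(p.round(1))
A=np.c_[2*p,np.ones(5)];s=np.linalg.lstsq(A,(p**2).sum(1),rcond=None)[0];print("free",s[:2],np.sqrt(s[2]+s[0]**2+s[1]**2))
print("r33 from top",p[0]+[33,0])
print("hub",fplane(c,[(316,346)],79.9-15+40))
E
```

```text
[[401.2 119.4]
 [406.8  97.7]
 [410.  140.1]
 [424.7  85.4]
 [428.1 148.4]]
free [433.03390116 116.7271647 ] 32.308883074815824
r33 from top [434.23716448 119.40869395]
hub [[434.15528694 116.88505288 104.9       ]]
```

>>> servo_tool --pt "0.001 0 0.02 0 0 0 0" --pt "0 0 0.02 0 0 0 0" --pt "0 0 0.014 0 0 0 0" --pt "0 0 0.006 0 0 0 0" --pt "0 0 0 0 0 0 0" --pt "0 0 0 0 0 0 0" --pt "0 0 0 0 0 0 0"

```text
clock: 11.45
tcp_pos: [433.2, 116.7, 19.7]
orientation: [0.037, 0.999, 0.0, 0.0]
ft_force: [-0.7, 0.4, -1.7]
finger_gap: 47.6
grip_force: 54.5
```

>>> servo_tool --pt "0 0 0 0 0 0 0.8" --pt "0 0 0 0 0 0 0.8" --pt "0 0 0 0 0 0 0.8" --pt "0 0 0 0 0 0 0.8" --pt "0 0 0 0 0 0 0.8" --pt "0 0 -0.02 0 0 0 1" --pt "0 0 -0.03 0 0 0 1" --pt "0 0 -0.03 0 0 0 1" --pt "0 0 -0.02 0 0 0 1" --pt "0 0 0 0 0 0 1"

```text
clock: 12.28
tcp_pos: [434.7, 117.2, 123.0]
orientation: [0.037, 0.999, 0.001, 0.003]
ft_force: [0.8, 0.3, 1.0]
finger_gap: 85.3
grip_force: 0.0
```

>>> servo_tool --pt "0 0 0 0 0 0 1" --pt "0 0 0 0 0 0 1" --pt "0 0 0 0 0 0 1"

```text
clock: 12.53
tcp_pos: [432.4, 116.5, 118.5]
orientation: [0.037, 0.999, -0.0, -0.001]
ft_force: [1.0, 1.3, 0.5]
finger_gap: 85.5
grip_force: 0.0
```

```bash
python3 go.py 456 -113 120 85.5; python3 - <<'E'
from h import *
from workcell import robot
c=robot.camera("wrist");cv2.imwrite("pics/w7.png",c["color"][:,:,::-1])
E
```

```text
cur phi 85.8 turn about tool z rad 0.005 shift m [-0.0415 -0.2269 -0.0014] q7 1.2 t 12.5333 tilt 0.09
```

View pics/w7.png

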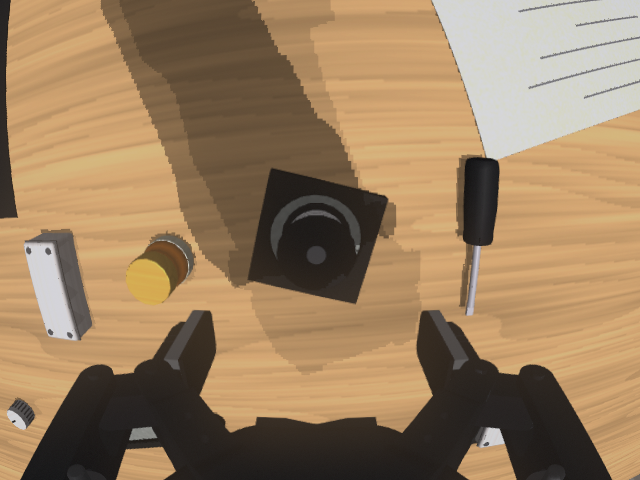

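The reel sits in its cut-out at (316,245) with an even ring of floor around it, and the jar is untouched at (150,275). Next is the long box.

>>> servo_tool --pt "-0.006 -0.0325 0 0 0 0 1" --pt "-0.006 -0.0325 0 0 0 0 1" --pt "-0.006 -0.0325 0 0 0 0 1" --pt "-0.006 -0.0325 0 0 0 0 1" --pt "-0.006 -0.0325 0 0 0 0 1" --pt "-0.006 -0.0325 0 0 0 0 1" --pt "-0.0055 -0.032 0 0 0 0 1" --pt "0 0 0.03 0 0 0 1" --pt "0 0 0.02 0 0 0 1" --pt "0 0 0 0 0 0 1"

```text
clock: 13.42
tcp_pos: [455.2, -112.9, 65.7]
orientation: [0.037, 0.999, 0.0, -0.003]
ft_force: [-1.4, 0.6, 0.1]
finger_gap: 85.2
grip_force: 0.0
```

>>> servo_tool --pt "0 0 0 0 0 0 1" --pt "0 0 0 0 0 0 1" --pt "0 0 0 0 0 0 1"

```text
clock: 13.67
tcp_pos: [458.2, -112.6, 70.3]
orientation: [0.037, 0.999, -0.0, 0.001]
ft_force: [0.1, -1.0, 0.8]
finger_gap: 85.5
grip_force: 0.0
```

```bash
python3 go.py 456 -113 8 85.5
```

```text
cur phi 85.8 turn about tool z rad 0.005 shift m [ 0.0022 -0.0006  0.0623] q7 1.78 t 13.6667 tilt 0.07
```

>>> servo_tool --pt "0.001 0 0.025 0 0 0 1" --pt "0 0 0.02 0 0 0 1" --pt "0 0 0.016 0 0 0 1" --pt "0 0 0 0 0 0 1" --pt "0 0 0 0 0 0 1" --pt "0 0 0 0 0 0 0" --pt "0 0 0 0 0 0 0" --pt "0 0 0 0 0 0 0" --pt "0 0 0 0 0 0 0" --pt "0 0 0 0 0 0 0"

```text
clock: 14.5
tcp_pos: [457.1, -112.7, 9.2]
orientation: [0.037, 0.999, 0.0, 0.001]
ft_force: [-3.8, 1.3, 15.4]
finger_gap: 37.2
grip_force: 48.9
```

>>> servo_tool --pt "0 0 0 0 0 0 0" --pt "0 0 0 0 0 0 0" --pt "0 0 0 0 0 0 0" --pt "0 0 0 0 0 0 0" --pt "0 0 -0.02 0 0 0 0" --pt "0 0 -0.03 0 0 0 0" --pt "0 0 -0.03 0 0 0 0" --pt "0 0 -0.02 0 0 0 0" --pt "0 0 0 0 0 0 0" --pt "0 0 0 0 0 0 0"

```text
clock: 15.33
tcp_pos: [457.1, -112.7, 109.2]
orientation: [0.037, 0.999, -0.0, 0.001]
ft_force: [0.1, 0.2, -1.8]
finger_gap: 37.1
grip_force: 52.2
```

```bash
python3 go.py 624.5 -99 109 13.7
```

```text
cur phi 85.8 turn about tool z rad 1.258 shift m [-0.0263  0.1659  0.0003] q7 1.77 t 15.3333 tilt 0.13
```

>>> servo_tool --pt "0 0 0 0 0 0.105 0" --pt "0 0 0 0 0 0.105 0" --pt "0 0 0 0 0 0.105 0" --pt "0 0 0 0 0 0.105 0" --pt "0 0 0 0 0 0.105 0" --pt "0 0 0 0 0 0.105 0" --pt "0 0 0 0 0 0.105 0" --pt "0 0 0 0 0 0.105 0" --pt "0 0 0 0 0 0.105 0" --pt "0 0 0 0 0 0.105 0"

```text
clock: 16.17
tcp_pos: [455.9, -112.7, 107.1]
orientation: [0.535, 0.845, -0.001, -0.001]
ft_force: [0.3, -0.5, -1.4]
finger_gap: 37.1
grip_force: 52.1
```

>>> servo_tool --pt "0 0 0 0 0 0.105 0" --pt "0 0 0 0 0 0.105 0" --pt "-0.005 0.033 0 0 0 0 0" --pt "-0.005 0.033 0 0 0 0 0" --pt "-0.005 0.033 0 0 0 0 0" --pt "-0.005 0.033 0 0 0 0 0" --pt "-0.006 0.033 0 0 0 0 0" --pt "0 0 0.02 0 0 0 0" --pt "0 0 0.02 0 0 0 0" --pt "0 0 0 0 0 0 0"

```text
clock: 17.0
tcp_pos: [620.5, -98.8, 63.1]
orientation: [0.618, 0.786, -0.002, -0.003]
ft_force: [-1.6, -0.1, -2.8]
finger_gap: 37.0
grip_force: 52.0
```

>>> servo_tool --pt "0 0 0 0 0 0 0" --pt "0 0 0 0 0 0 0" --pt "0 0 0 0 0 0 0"

```text
clock: 17.25
tcp_pos: [623.4, -99.5, 69.3]
orientation: [0.619, 0.786, 0.0, 0.001]
ft_force: [-1.9, -0.0, -1.3]
finger_gap: 37.2
grip_force: 52.0
```

```bash
python3 go.py 624.5 -99 13 13.7; python3 - <<'E'
from h import *
from workcell import robot
c=robot.camera("wrist");cv2.imwrite("pics/w8.png",c["color"][:,:,::-1])
E
```

```text
cur phi 13.6 turn about tool z rad -0.002 shift m [0.0002 0.0011 0.0563] q7 0.61 t 17.25 tilt 0.07
```

View pics/w8.png

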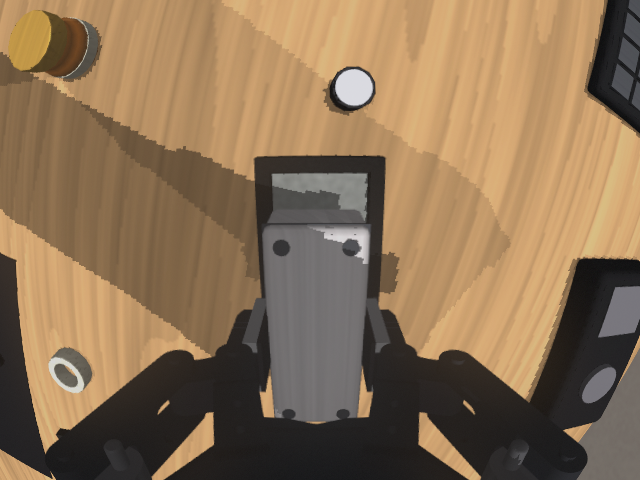

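The long box is aligned over its pad. The pad's near corners are at (255,157) and (385,157), and I'll check them by ray.

```bash
python3 - <<'E'
from h import *
from workcell import robot
c=robot.camera("wrist")
p=fplane(c,[(255,157),(385,157)],10)[:,:2];d=p[1]-p[0];L=np.hypot(*d)
n=np.array([d[1],-d[0]])/L; n*=-np.sign(n[1]);print(L,"centre",p.mean(0)+63*n,"ang",np.degrees(np.arctan2(d[1],d[0])))
e=fplane(c,[(263,226),(370,226),(359,419),(271,419)],69.3-9.2+31)[:,:2];print(e.round(1),e.mean(0))
E
```

```text
70.82379302228667 centre [626.9326472  -98.55794215] ang 13.694061466449405
[[ 596.   -57.9]
 [ 631.2  -49.4]
 [ 653.2 -136. ]
 [ 614.8 -145.2]] [623.82013171 -97.1015103 ]
```

>>> servo_tool --pt "-0.001 0.0015 0.02 0 0 0 0" --pt "0 0 0.02 0 0 0 0" --pt "0 0 0.01 0 0 0 0" --pt "0 0 0.006 0 0 0 0" --pt "0 0 0 0 0 0 0" --pt "0 0 0 0 0 0 0" --pt "0 0 0 0 0 0 0"

```text
clock: 17.93
tcp_pos: [625.1, -100.0, 13.0]
orientation: [0.619, 0.786, 0.0, 0.0]
ft_force: [0.4, -1.3, -1.7]
finger_gap: 36.6
grip_force: 54.4
```

>>> servo_tool --pt "0 0 0 0 0 0 0.8" --pt "0 0 0 0 0 0 0.8" --pt "0 0 0 0 0 0 0.8" --pt "0 0 0 0 0 0 0.8" --pt "0 0 0 0 0 0 0.8" --pt "0 0 -0.02 0 0 0 1" --pt "0 0 -0.03 0 0 0 1" --pt "0 0 -0.03 0 0 0 1" --pt "0 0 -0.02 0 0 0 1" --pt "0 0 0 0 0 0 1"

```text
clock: 18.77
tcp_pos: [626.8, -100.4, 116.8]
orientation: [0.619, 0.786, 0.002, 0.002]
ft_force: [0.6, 0.2, 0.2]
finger_gap: 85.4
grip_force: 0.0
```

>>> servo_tool --pt "0 0 0 0 0 0 1" --pt "0 0 0 0 0 0 1" --pt "0 0 0 0 0 0 1"

```text
clock: 19.02
tcp_pos: [624.2, -99.7, 111.3]
orientation: [0.619, 0.786, -0.0, -0.001]
ft_force: [0.1, -0.3, 0.2]
finger_gap: 85.5
grip_force: 0.0
```

```bash
python3 go.py 637 -279.5 110 13.7; python3 - <<'E'
from h import *
from workcell import robot
c=robot.camera("wrist");cv2.imwrite("pics/w9.png",c["color"][:,:,::-1])
E
```

```text
cur phi 13.6 turn about tool z rad -0.002 shift m [-0.1777 -0.0302  0.0013] q7 0.59 t 19.0167 tilt 0.09
```

View pics/w9.png

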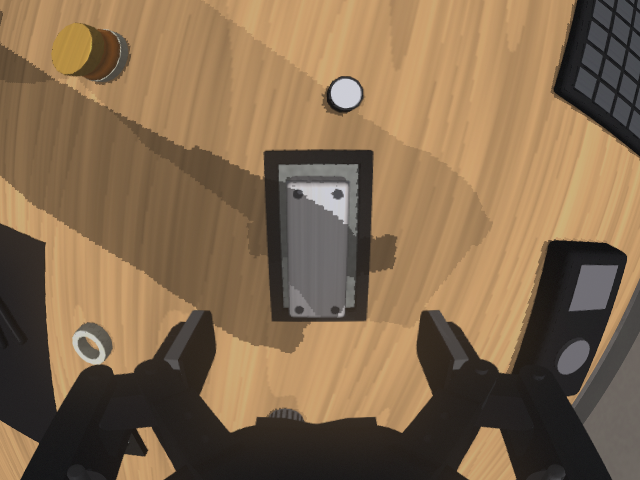

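The long box lies in its cut-out, with its lid at (288..348, 180..317). I'll confirm it from the top camera at the end. The knob is next.

>>> servo_tool --pt "-0.03 -0.005 0 0 0 0 1" --pt "-0.03 -0.005 0 0 0 0 1" --pt "-0.03 -0.005 0 0 0 0 1" --pt "-0.03 -0.005 0 0 0 0 1" --pt "-0.03 -0.005 0 0 0 0 1" --pt "-0.028 -0.005 0 0 0 0 1" --pt "0 0 0.02 0 0 0 1" --pt "0 0 0.03 0 0 0 1" --pt "0 0 0 0 0 0 1" --pt "0 0 0 0 0 0 1"

```text
clock: 19.9
tcp_pos: [636.4, -279.4, 60.8]
orientation: [0.619, 0.786, -0.001, -0.002]
ft_force: [-0.6, 0.0, 0.4]
finger_gap: 85.2
grip_force: 0.0
```

>>> servo_tool --pt "0 0 0 0 0 0 1" --pt "0 0 0 0 0 0 1" --pt "0 0 0 0 0 0 1"

```text
clock: 20.15
tcp_pos: [638.2, -279.9, 63.9]
orientation: [0.618, 0.786, 0.0, 0.001]
ft_force: [-0.4, 0.5, 0.5]
finger_gap: 85.5
grip_force: 0.0
```

```bash
python3 go.py 637 -279.5 7 13.7; python3 - <<'E'
from h import *
from workcell import robot
import cv2
c=robot.camera("wrist");cv2.imwrite("pics/w10.png",c["color"][:,:,::-1])
E
```

```text
cur phi 13.6 turn about tool z rad -0.002 shift m [ 0.0007 -0.0011  0.0569] q7 0.87 t 20.15 tilt 0.11
```

View pics/w10.png

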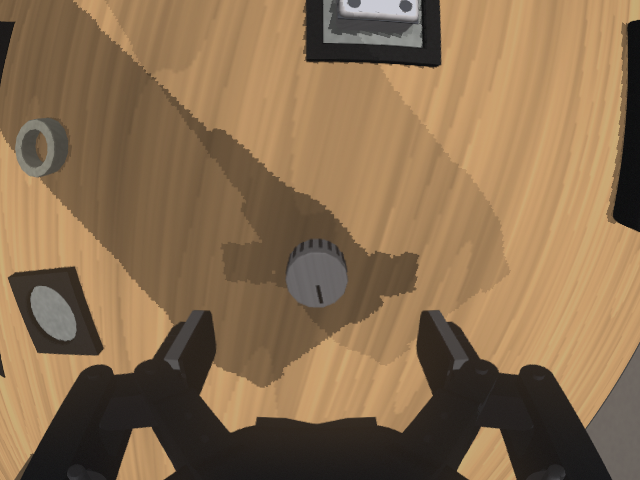

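The knob is at (317,279), centred between the fingers. The far end of the long box also shows floor margin inside the pad.

>>> servo_tool --pt "0.0005 0 0.025 0 0 0 1" --pt "0 0 0.02 0 0 0 1" --pt "0 0 0.012 0 0 0 1" --pt "0 0 0 0 0 0 1" --pt "0 0 0 0 0 0 1" --pt "0 0 0 0 0 0 0" --pt "0 0 0 0 0 0 0" --pt "0 0 0 0 0 0 0" --pt "0 0 0 0 0 0 0" --pt "0 0 0 0 0 0 0"

```text
clock: 21.03
tcp_pos: [637.6, -279.5, 6.2]
orientation: [0.619, 0.786, 0.0, 0.0]
ft_force: [-3.0, 1.7, 5.5]
finger_gap: 32.2
grip_force: 49.1
```

>>> servo_tool --pt "0 0 0 0 0 0 0" --pt "0 0 0 0 0 0 0" --pt "0 0 0 0 0 0 0" --pt "0 0 0 0 0 0 0" --pt "0 0 -0.02 0 0 0 0" --pt "0 0 -0.03 0 0 0 0" --pt "0 0 -0.03 0 0 0 0" --pt "0 0 -0.02 0 0 0 0" --pt "0 0 0 0 0 0 0" --pt "0 0 0 0 0 0 0"

```text
clock: 21.87
tcp_pos: [637.9, -279.6, 106.7]
orientation: [0.619, 0.786, 0.0, 0.001]
ft_force: [-0.4, -0.2, -0.7]
finger_gap: 31.7
grip_force: 49.7
```

```bash
python3 go.py 454 -367 70 13.7
```

```text
cur phi 13.6 turn about tool z rad -0.002 shift m [-0.0413 -0.1994  0.0364] q7 0.85 t 21.8667 tilt 0.13
```

>>> servo_tool --pt "-0.0069 -0.0332 0 0 0 0 0" --pt "-0.0069 -0.0332 0 0 0 0 0" --pt "-0.0069 -0.0332 0 0 0 0 0" --pt "-0.0069 -0.0332 0 0 0 0 0" --pt "-0.0069 -0.0332 0 0 0 0 0" --pt "-0.0069 -0.0332 0 0 0 0 0" --pt "0 0 0.02 0 0 0 0" --pt "0 0 0.02 0 0 0 0" --pt "0 0 0 0 0 0 0" --pt "0 0 0 0 0 0 0"

```text
clock: 22.7
tcp_pos: [452.7, -365.9, 64.3]
orientation: [0.619, 0.786, -0.0, -0.001]
ft_force: [1.0, 1.0, 0.6]
finger_gap: 32.2
grip_force: 49.8
```

>>> servo_tool --pt "0 0 0 0 0 0 0" --pt "0 0 0 0 0 0 0" --pt "0 0 0 0 0 0 0"

```text
clock: 22.95
tcp_pos: [453.9, -366.5, 66.1]
orientation: [0.618, 0.786, 0.0, 0.001]
ft_force: [0.0, -0.2, -1.0]
finger_gap: 31.8
grip_force: 49.8
```

```bash
python3 go.py 454 -367 10.5 13.7; python3 - <<'E'
from h import *
from workcell import robot
import cv2
c=robot.camera("wrist");cv2.imwrite("pics/w11.png",c["color"][:,:,::-1])
E
```

```text
cur phi 13.6 turn about tool z rad -0.002 shift m [-0.0005 -0.0001  0.0556] q7 1.15 t 22.95 tilt 0.06
```

View pics/w11.png

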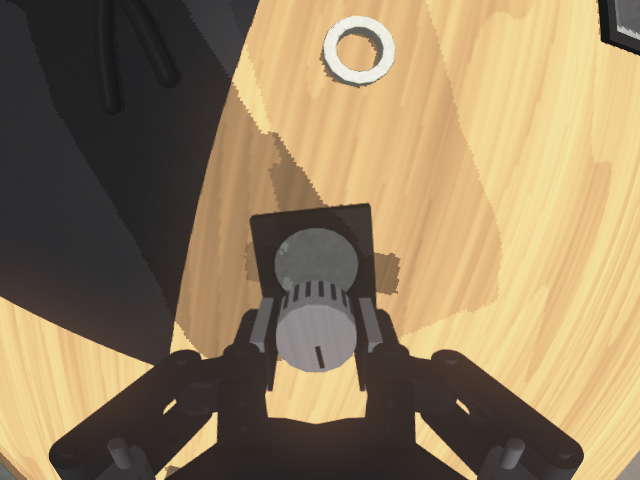

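The knob is upright over its pad. The near rim runs through (316,228), (274,265) and (358,264).

```bash
python3 - <<'E'
from h import *
from workcell import robot
c=robot.camera("wrist")
p=fplane(c,[(316,228),(274,265),(358,264),(285,241),(347,240)],10)[:,:2]
A=np.c_[2*p,np.ones(5)];s=np.linalg.lstsq(A,(p**2).sum(1),rcond=None)[0];print("free",s[:2],np.sqrt(s[2]+s[0]**2+s[1]**2))
q=fplane(c,[(250,216),(371,204)],10)[:,:2];d=q[1]-q[0];L=np.hypot(*d);n=np.array([d[1],-d[0]])/L;n*=-np.sign(n[1]);print(L,q.mean(0)+34*n)
E
```

```text
free [ 455.29456082 -367.02074295] 24.326953292213343
67.14538719365746 [ 455.15794542 -366.14653397]
```

Within 1 mm. Lowering.

>>> servo_tool --pt "0 0.001 0.02 0 0 0 0" --pt "0 0 0.02 0 0 0 0" --pt "0 0 0.01 0 0 0 0" --pt "0 0 0.006 0 0 0 0" --pt "0 0 0 0 0 0 0" --pt "0 0 0 0 0 0 0" --pt "0 0 0 0 0 0 0"

```text
clock: 23.63
tcp_pos: [454.5, -366.5, 9.8]
orientation: [0.619, 0.786, -0.0, 0.0]
ft_force: [-0.5, -0.4, -1.2]
finger_gap: 31.8
grip_force: 53.0
```

>>> servo_tool --pt "0 0 0 0 0 0 0.8" --pt "0 0 0 0 0 0 0.8" --pt "0 0 0 0 0 0 0.8" --pt "0 0 0 0 0 0 0.8" --pt "0 0 0 0 0 0 0.8" --pt "0 0 -0.02 0 0 0 1" --pt "0 0 -0.04 0 0 0 1" --pt "0 0 -0.04 0 0 0 1" --pt "0 0 -0.04 0 0 0 1" --pt "0 0 -0.04 0 0 0 1"

```text
clock: 24.47
tcp_pos: [453.9, -366.1, 191.3]
orientation: [0.619, 0.786, -0.0, -0.0]
ft_force: [-0.4, 0.5, 0.1]
finger_gap: 85.1
grip_force: 0.0
```

>>> servo_tool --pt "0.04 0 0 0 0 0 1" --pt "0.04 0 0 0 0 0 1" --pt "-0.04 -0.04 0 0 0 0 1" --pt "-0.04 -0.03 0 0 0 0 1" --pt "-0.04 -0.02 0 0 0 0 1" --pt "-0.04 0 0 0 0 0 1" --pt "-0.04 0 0 0 0 0 1" --pt "-0.03 0 0 0 0 0 1" --pt "0 0 0 0 0 0 1" --pt "0 0 0 0 0 0 1"

```text
clock: 25.3
tcp_pos: [413.1, -510.9, 188.6]
orientation: [0.619, 0.785, -0.0, -0.0]
ft_force: [-1.0, 1.0, 0.7]
finger_gap: 85.2
grip_force: 0.0
```

```bash
python3 - <<'E'
from h import *
from workcell import robot
c=robot.camera("top");cv2.imwrite("pics/top1.png",c["color"][:,:,::-1])
P=cloud(c)
for n,(x,y),h in [("square",(633.5,288.5),31),("reel",(433,116),40),("long",(625.5,-99),31),("knob",(455,-367),24),("jar",(440,2),50)]:
    m=(np.hypot(P[...,0]-x,P[...,1]-y)<65)&(P[...,2]>h-6)
    cs,_=cv2.findContours(m.astype(np.uint8),0,1)
    if not cs: print(n,"none");continue
    k=max(cs,key=cv2.contourArea);H=h+(0 if n=="jar" else 4)
    print(n,[np.round(v,1) for v in cv2.minAreaRect(plane(c,k,H)[:,:2].astype(np.float32))],"top z",np.round(np.percentile(P[m][:,2],[5,50,95]),1))
E
```

```text
square [array([629.4, 287.8]), array([51.6, 50.7]), np.float64(85.1)] top z [29.8 34.9 39.7]
reel [array([430., 117.]), array([48.2, 47.9]), np.float64(44.1)] top z [40. 44. 48.]
long [array([622.5, -98.6]), array([38.9, 92.6]), np.float64(13.5)] top z [29.5 34.7 39.3]
knob [array([ 401.8, -630.4]), array([57. , 65.4]), np.float64(86.5)] top z [ 24.7 531.2 591. ]
jar [array([440.3,   2. ]), array([31.7, 31.6]), np.float64(88.9)] top z [  48.8 1345.1 1345.1]
```

View pics/top1.png

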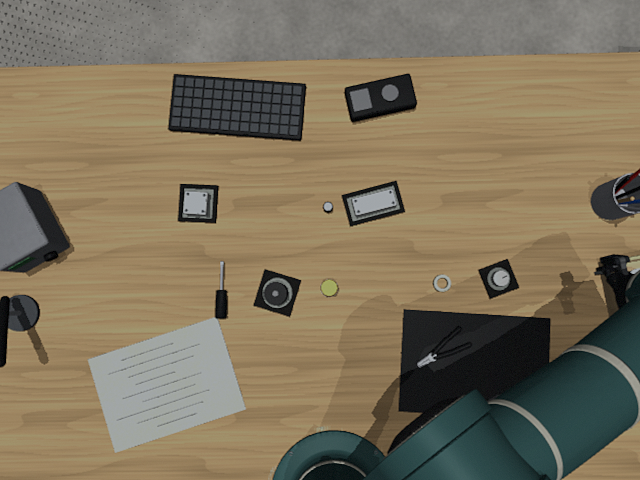

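The top view shows each thing inside its own cut-out: square (198,204), reel (277,293), long (374,203) and knob (500,279). The first three have their tops at h+4 mm, so they sit on the floor, and they are within 5 mm of centre. The knob looks centred. The jar hasn't moved and the arm is clear.

```bash
python3 -c "
from workcell import robot
print(robot.job_done())"
```

```text
the job is handed in; nothing more can be done
None
```

The long box, square box, reel and knob are each in their own pad, the jar was not moved, and the job was handed in at about 25 s; the knob's seating was checked only by eye, and no verdict came back.

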